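# Make up two shaving kits at the barber's counter

## Task

Make up two shaving kits from the stock on the counter. In the divided tray stand the wide steel cup in the larger compartment, with the slim beaker nested fully down inside it, and the shaving brush in the smaller compartment; in the undivided tray stand the short bottle and the wooden jar. Never let any of them tip over, and leave the tall bottle and the razor where they are.

Things in the scene. Friction and masses are not known exactly. Their poses are not given: they have to be found in the camera images.
- cup: Wide, low steel cup, open at the top and tapered: 70 high, 68 in outside diameter at the rim, 52 at the base; wall 3, floor 5 thick. Weighs about 140 g. Origin: centre of its underside; z up along its axis; yaw has no meaning. Sizes in mm.
- beaker: Slim, tall steel beaker, open at the top and tapered: 100 high, 52 in outside diameter at the rim, 38 at the base. Weighs about 100 g. Its base goes down to the cup's floor with 4 to spare all round; seated, its rim stands 35 above the cup's rim. Origin: centre of its underside; z up along its axis; yaw has no meaning. Sizes in mm.
- brush: Shaving brush standing on its black handle, pale round tuft upwards: 97 high in all; handle 62 high, 36 in diameter at its widest (35 to 56 above the table), 34 at the foot; tuft 33 in diameter, hard to the touch. Weighs about 80 g. Origin: centre of its underside; z up along its axis; yaw has no meaning. Sizes in mm.
- short_bottle: Short round amber glass bottle with a small black cap: 80 high in all; body 44 in diameter and straight up to 52, then a narrow neck and the cap (23 in diameter, the top 18). Weighs about 130 g. Origin: centre of its underside; z up along its axis; yaw has no meaning. Sizes in mm.
- jar: Squat dark wooden soap jar, its lid fixed on: 58 high to the top of the lid, plus a small brass button (18 in diameter) up to 64; body 60 in diameter, lid 62 (44 to 58 above the table). Weighs about 160 g. Origin: centre of its underside; z up along its axis; yaw has no meaning. Sizes in mm.
- divided_tray: Wooden tray fixed to the counter, 166 (its x) by 102 (its y), walls 6 thick and 20 high, floor 5 thick. One wall across parts it into a larger compartment at the -x end (90 by 90 inside, x = -77 to 13, centre x = -32) and a smaller one at the +x end (58 by 90 inside, x = 19 to 77, centre x = 48). Origin: centre of its underside, on the counter; x along its length, z up. Sizes in mm.
- plain_tray: Wooden tray fixed to the counter, without a dividing wall: 152 (its x) by 116 (its y) outside, walls 6 thick and 20 high, floor 5 thick, 140 by 104 inside. Origin: centre of its underside; x along its length, z up. Sizes in mm.
- tall_bottle: Tall square amber glass bottle with a small round black cap: 112 high in all, its body 38 by 38 and 84 high. Not part of any kit: it stands among the stock and stays. Origin: centre of its underside; z up. Sizes in mm.
- razor: Folded steel razor lying on the counter among the stock, 20 (its x) by 140 (its y) by 11 high. Not part of any kit: it stays. Origin: centre of its underside. Sizes in mm.

How it is judged:
By the outcome, as a careful person would: the job done as asked, in the order asked, and still so for the second after the job is handed in, with the robot touching nothing.
It also fails if it takes over 131 s, if anything falls off the work surface, if the arm or the gripper's body presses on something with over 40 N, if the wrist force passes 120 N, or if a joint passes its speed limit or range.

## Robot

A 7-joint arm with a two-finger parallel gripper is mounted at the origin on the work surface. World frame = base frame: x ahead of the robot, y to its left, z up, the work surface at z = 0. Lengths are in m, angles in rad, forces in N, time in s.
With the tool pointing down it reaches from about 0.4 to 0.9 m from the base axis. Payload 5.5 kg.
Tool frame: the origin (TCP) lies midway between the tips of the shut fingers; the grasp point (between the pads) lies 19 mm behind it; z points along the fingers, y is the direction in which the jaws open and shut (so a half turn about z gives the same grasp; the last joint's range is limited). The gripper opens to 92 mm and grips with 3 to 60 N. Pads are 19 mm wide; open, the fingers measure 130 mm over their backs; the gripper's body (75 mm by 190 mm) begins 47 mm behind the grasp point.
Start: joints at [-0.961, 0.501, -0.427, 1.55, 0.221, 1.138, -0.21], TCP at [0.221, 0.611, 0.227] pointing down, gripper open.
Joint ranges: [-2.88, 2.88], [-0.31, 2.03], [-1.54, 1.56], [0.2, 2.42], [-1.41, 4.55], [0.19, 2.02], [-2.57, 2.57]. Speed limits (rad/s): [2.57, 2.57, 3.14, 3.14, 3.14, 3.14, 3.14].

## Interface

Orientations are given as a unit quaternion [x, y, z, w].
In Python, from plant import r, read_camera, calibration, look_for, regions_of gives the robot as it stands.
- The arm moves only by the tool apply_moves, never from a script. Its argument "rows" is a list of rows, each a list of 2 entries, a list of its own where there are three numbers: the shift along the world's x, y, z in m, then the turn, a rotation vector about the world's x, y, z in rad. A call has 1 to 12 rows; each row is the pose to reach, as a shift and turn from the pose commanded when the call began; what a row does not reach only later rows make up. A row lasts 1/10 s, in which the tool goes at most 50 mm and 8.59 degrees, less where a joint would pass 70% of its speed; a pose out of reach is approached as far as the arm can. A call with a gripper value outside its range is refused whole. "grip" is the closure, from -1 (fully open) to 1 (shut), set as the call begins (left out, the last holds). The fingers move at their own pace and stop on an object; "squeeze" is the grip in N (left out, the last holds). Time passes only in rows, so rows that repeat a pose let the fingers close. It gives the time, the measured TCP pose, the force and the opening at its end, in the units of the state.
- r.sense(): the state, without advancing time (a new reading comes with each control period).
- read_camera(name): name is "side" or "top"; returns (picture, depth): 384x512x3 uint8, blue, green, red; 384x512 float32, m along the optical axis (not along the pixel's ray), 0 where there is no reading.
- calibration(name): a dict with "vfov" (degrees; the focal length in pixels is half the picture's height over the tangent of half this angle, whatever the lens; pixels are square), "cx", "cy" (the principal point, pixels), "R" (3x3) and "t" (3): a world point X has camera coordinates R X + t. Camera axes: x right, y down, z forward; pixel columns grow to the right and rows downward; lengths in m; the calibration is good to about 2 mm. A picture is of the moment at which its call begins. calibration takes no time and is no camera call.
- r.finish_job(): hands the job in, once; it reports no verdict.
Trained networks look in the newest picture that a camera, given by its name, has taken for a name from the list of things; names that differ only in an ending like _2 or _b are one class to them, and where a whole thing is asked for, a point or a joint stands for the part that bears it (a point fixed in the world has none). Each returns a list of dicts, best first, with "confidence" (0 to 1); they miss things now and then, are a little off and sometimes report something else, mostly with a low value. They report only what shows in the picture. A call takes as long as a camera call.
- look_for(camera, query): "rect" ([left, top, width, height] in pixels, round what is visible of it).
- regions_of(camera, query): "pixels" (384x512 bool, what is visible of it) and "rect" ([left, top, width, height] in pixels, round what is visible of it).
The state is a dict: "t": time; "joint_pos": joint angles; "joint_velocities": joint speeds; "effort": joint torques, N m; "position": TCP position; "tcp_rot": TCP orientation; "force": force on the tool from outside, world axes, zero at the start; "torque": the same for the moment, N m; "gripper_width": opening from 0.0 (shut) to 1.0 (fully open).
Only numpy, scipy, OpenCV 4.12 (cv2) and the standard library are available. Lean on these libraries where they do the work, as an engineer would, in place of code of your own. Each camera call takes 0.05 s, during which the arm holds its last target.

## Working session

There is one attempt and no reset: what is moved stays moved. The work goes in short steps, Python scripts to look and compute and a tool call to move; the robot and the scene stay as the last step left them, time stands still between calls to the robot, and variables do not carry over. Pictures are saved under pics/ and viewed, and the job is handed in when it is done.

Besides the shell and the picture viewer there is one more tool, called after ">>>" by a JSON object that holds its "fn" and its "kwargs". apply_moves: Moves the arm, as the interface text tells. Its arguments: {"type":"object","properties":{"rows":{"type":"array"},"grip":{"type":"number"},"squeeze":{"type":"number"}},"required":["rows"]}

```bash
ls; mkdir -p pics; python3 - <<'E'
from plant import r, read_camera, calibration
import cv2,numpy as np
s=r.sense();print(s)
for n in("top","side"):
    p,d=read_camera(n);cv2.imwrite(f"pics/{n}0.png",p);np.save(f"{n}0.npy",d);print(n,calibration(n))
E
```

```text
pics
{'t': 0.0, 'joint_pos': array([-0.96079985,  0.50183426, -0.42679633,  1.5514449 ,  0.22080008,
        1.1383077 , -0.21035535]), 'joint_velocities': array([-0.00044213,  0.00040177,  0.00105398, -0.00120414,  0.00081789,
       -0.00100291, -0.00011823]), 'effort': array([-1.28084735e-03, -5.66581142e+01, -5.81731170e+00, -2.79131001e+01,
       -6.88250433e-02,  3.03517480e-02,  1.82685121e-04]), 'position': array([0.22072748, 0.6106294 , 0.22568946]), 'tcp_rot': array([ 1.72529050e-01,  9.85003954e-01, -9.47959292e-04, -1.98403671e-04]), 'force': array([ 0.50199957, -0.41386751,  0.26541584]), 'torque': array([ 0.01180764,  0.00517412, -0.07664897]), 'gripper_width': 1.0035758011802962}
top {'vfov': 55.18145804161546, 'cx': 257.9185189846056, 'cy': 188.56285561665496, 'R': array([[ 0.13938824, -0.99023668, -0.00149702],
       [-0.96877664, -0.13605412, -0.20727062],
       [ 0.20504329,  0.03034137, -0.9782825 ]]), 't': array([-0.05853787,  0.51327931,  0.90524   ])}
side {'vfov': 54.99838482492275, 'cx': 253.47114936659628, 'cy': 187.7980848661156, 'R': array([[-0.83980585, -0.54261391,  0.01721302],
       [-0.37769107,  0.5611909 , -0.73648777],
       [ 0.38996871, -0.62500794, -0.67623183]]), 't': array([0.43152976, 0.22315683, 0.67716748])}
```

View pics/top0.png

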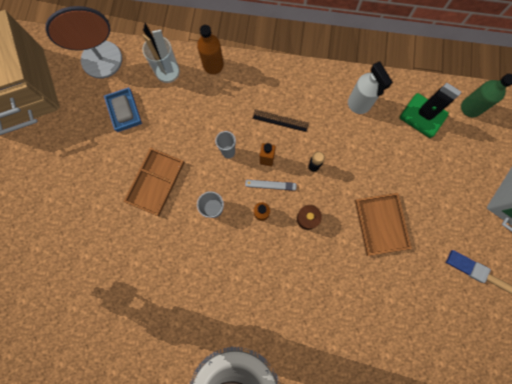

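View pics/side0.png

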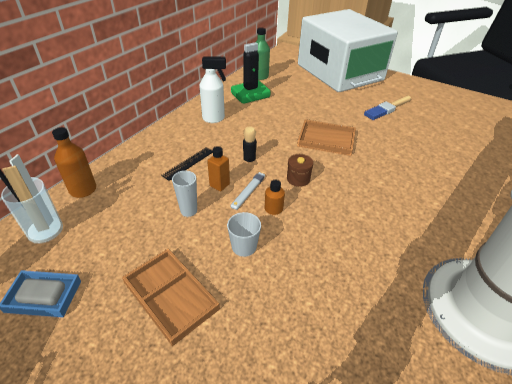

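```bash
cat > h.py <<'E'
from plant import r, read_camera, calibration, look_for, regions_of
import cv2,numpy as np
from scipy.optimize import least_squares
def world(cam,d,mask):
    c=calibration(cam);f=192/np.tan(np.radians(c["vfov"])/2)
    v,u=np.nonzero(mask&(d>0));z=d[v,u]
    P=np.c_[(u-c["cx"])*z/f,(v-c["cy"])*z/f,z]   # integer pixel
    return (P-np.array(c["t"]))@np.array(c["R"])
PROF={ # (z,r) outer profile mm
"cup":([0,70],[26,34]),"beaker":([0,100],[19,26]),
"brush":([0,35,56,62],[17,18,18,17]),
"short_bottle":([0,52],[22,22]),"jar":([0,44,44.1,58],[30,30,31,31]),}
def fit(P,name,z0=0,zmin=.008):
    zs,rs=[np.array(a)/1e3 for a in PROF[name]]
    h=P[:,2]-z0;m=(h>zmin)&(h<zs[-1]-.003);Q=P[m];h=h[m]
    R=np.interp(h,zs,rs)
    c0=np.median(P[:,:2],0)
    def res(c):
        e=np.hypot(*(Q[:,:2]-c).T)-R
        if name in("cup","beaker"):   # inner wall also allowed
            e2=e+.003; e=np.where(abs(e)<abs(e2),e,e2)
        return e
    s=least_squares(res,c0,loss="soft_l1",f_scale=.002)
    return s.x,np.median(abs(res(s.x))),len(Q)
E
cat > a.py <<'E'
from h import *
import sys
names=["cup","beaker","brush","short_bottle","jar","tall_bottle","razor","divided_tray","plain_tray"]
D={};I={}
for c in("top","side"): I[c],D[c]=read_camera(c)
for n in names:
    Ps=[]
    for c in("top","side"):
        g=regions_of(c,n)
        if not g: print(n,c,"none");continue
        g0=g[0];P=world(c,D[c],cv2.erode(g0["pixels"].astype(np.uint8),np.ones((3,3)) if 'tray' not in n else np.ones((1,1)))>0)
        print(n,c,[(round(x["confidence"],2),x["rect"]) for x in g[:2]],"med",np.median(P,0).round(3),"z%",np.percentile(P[:,2],[2,98]).round(3))
        if n in PROF: 
            try: x,e,k=fit(P,n);print("   fit",x.round(4),e.round(4),k)
            except Exception as ex: print(ex)
        else:
            q=P[P[:,2]>(.012 if 'tray' in n else .004)][:,:2]; rc=cv2.minAreaRect((q*1000).astype(np.float32));print("   rect",np.round(rc[0],1),np.round(rc[1],1),round(rc[2],1),len(q))
        Ps.append(P)
    if n in PROF and len(Ps)==2: 
        x,e,k=fit(np.vstack(Ps),n);print("   BOTH",x.round(4),e.round(4),k)
E
python3 a.py
```

```text
cup top [(0.59, [195.7, 195.3, 27.0, 23.5])] med [0.463 0.138 0.009] z% [0.002 0.068]
   fit [0.454  0.1275] 0.0007 214
cup side [(0.91, [228.1, 210.8, 30.1, 44.9])] med [0.456 0.124 0.045] z% [0.009 0.07 ]
   fit [0.456  0.1305] 0.0007 906
   BOTH [0.4564 0.1303] 0.0006 1120
beaker top [(0.88, [215.1, 132.4, 19.7, 26.8]), (0.6, [243.3, 180.3, 52.5, 9.0])] med [0.632 0.115 0.063] z% [0.005 0.101]
   fit [0.6172 0.1147] 0.0006 288
beaker side [(0.61, [173.6, 170.0, 24.8, 48.1])] med [0.609 0.119 0.074] z% [0.011 0.1  ]
   fit [0.618  0.1139] 0.0007 711
   BOTH [0.6174 0.1135] 0.0007 999
brush top [(0.79, [306.1, 151.4, 18.5, 24.6])] med [ 0.602 -0.124  0.085] z% [0.017 0.097]
   fit [ 0.6138 -0.1281] 0.0006 49
brush side [(0.97, [241.8, 127.5, 16.3, 34.6])] med [ 0.604 -0.118  0.054] z% [0.007 0.096]
   fit [ 0.613  -0.1309] 0.0008 184
   BOTH [ 0.6131 -0.1306] 0.0009 233
short_bottle top [(0.75, [252.7, 202.2, 15.1, 18.4])] med [ 0.457 -0.003  0.064] z% [0.051 0.082]
   fit [ 0.4567 -0.0035] nan 0
short_bottle side [(0.6, [264.2, 181.9, 19.1, 35.1])] med [0.454 0.009 0.047] z% [0.005
[... 927 characters left out ...]
08 0.013]
   rect [539.4 -13.6] [ 15.9 129.7] 3.2 230
divided_tray top [(0.57, [122.1, 145.9, 60.8, 71.1])] med [0.506 0.302 0.006] z% [0.001 0.022]
   rect [506.4 300.8] [103.6 166. ] 75.3 592
divided_tray side [(0.62, [120.8, 249.6, 102.1, 95.9])] med [0.5   0.301 0.005] z% [0.003 0.021]
   rect [505.4 298.8] [102.3 167.7] 75.4 1364
plain_tray top [(0.96, [354.8, 193.7, 57.9, 58.4])] med [ 0.476 -0.328  0.005] z% [0.001 0.022]
   rect [ 477.  -326.1] [151.9 117.4] 16.9 528
plain_tray side [(0.64, [296.0, 118.0, 60.5, 37.5]), (0.19, [204.0, 144.1, 26.2, 49.0])] med [ 0.475 -0.331  0.006] z% [0.002 0.021]
   rect [ 476.3 -328. ] [152.  121.6] 17.2 451
  return _methods._mean(a, axis=axis, dtype=dtype,
  ret = ret.dtype.type(ret / rcount)
```

```bash
python3 - <<'E'
from h import *
for cam in("top","side"):
    I,d=read_camera(cam)
    P=world(cam,d,np.ones(d.shape,bool))
    c=np.array([.506,.2998]);a=np.radians(-14.7);ex=np.array([np.cos(a),np.sin(a)]);ey=np.array([-ex[1],ex[0]])
    q=(P[:,:2]-c);u=q@ex;v=q@ey
    m=(abs(u)<.09)&(abs(v)<.04)&(P[:,2]>.012)&(P[:,2]<.03)
    print(cam,np.histogram(u[m]*1e3,np.arange(-90,91,4)))
    m=(abs(u)<.07)&(abs(v)<.06)&(P[:,2]>.012)&(P[:,2]<.03)
    print(np.histogram(v[m]*1e3,np.arange(-60,61,4)))
E
```

```text
top (array([ 0, 13, 42, 13,  0,  0,  0,  0,  0,  0,  0,  0,  0,  0,  0,  0,  0,
        0,  0,  0,  0,  0,  0,  0,  0, 19, 40, 11,  0,  0,  0,  0,  0,  0,
        0,  0,  0,  0,  0,  0,  0, 27, 39, 10,  0]), array([-90, -86, -82, -78, -74, -70, -66, -62, -58, -54, -50, -46, -42,
       -38, -34, -30, -26, -22, -18, -14, -10,  -6,  -2,   2,   6,  10,
        14,  18,  22,  26,  30,  34,  38,  42,  46,  50,  54,  58,  62,
        66,  70,  74,  78,  82,  86,  90]))
(array([ 0,  0, 79, 70,  9,  3,  4,  3,  5,  3,  3,  3,  4,  3,  4,  3,  5,
        4,  3,  3,  4,  5,  2,  4,  2,  5, 92, 67,  0,  0]), array([-60, -56, -52, -48, -44, -40, -36, -32, -28, -24, -20, -16, -12,
        -8,  -4,   0,   4,   8,  12,  16,  20,  24,  28,  32,  36,  40,
        44,  48,  52,  56,  60]))
side (array([  0, 123, 101,  18,   0,   0,   0,   0,   0,   0,   0,   0,   0,
         0,   0,   0,   0,   0,   0,   0,   0,   0,   0,   0,   0, 118,
        80,  14,   0,   0,   0,   0,   0,   0,   0,   0,   0,   0,   0,
         0,   0, 119,  69,  11,   0]), array([-90, -86, -82, -78, -74, -70, -66, -62, -58, -54, -50, -46, -42,
       -38, -34, -30, -26, -22, -18, -14, -10,  -6,  -2,   2,   6,  10,
        14,  18,  22,  26,  30,  34,  38,  42,  46,  50,  54,  58,  62,
        66,  70,  74,  78,  82,  86,  90]))
(array([  0,   9, 127, 138,  13,   8,  10,   8,   9,  10,  11,  10,  10,
        11,  10,  10,   9,  12,  13,  11,  11,  13,  11,  12,  13,  17,
       160, 118,   0,   0]), array([-60, -56, -52, -48, -44, -40, -36, -32, -28, -24, -20, -16, -12,
        -8,  -4,   0,   4,   8,  12,  16,  20,  24,  28,  32,  36,  40,
        44,  48,  52,  56,  60]))
```

>>> {"fn": "apply_moves", "kwargs": {"rows": [[[0.118,-0.24,-0.02],[0,0,0.045]],[[0.118,-0.24,-0.02],[0,0,0.045]],[[0.118,-0.24,-0.02],[0,0,0.045]],[[0.118,-0.24,-0.02],[0,0,0.045]],[[0.118,-0.24,-0.02],[0,0,0.045]],[[0.236,-0.48,-0.06],[0,0,0.09]],[[0.236,-0.48,-0.06],[0,0,0.09]],[[0.236,-0.48,-0.06],[0,0,0.09]],[[0.236,-0.48,-0.06],[0,0,0.09]],[[0.236,-0.48,-0.06],[0,0,0.09]],[[0.236,-0.48,-0.06],[0,0,0.09]],[[0.236,-0.48,-0.06],[0,0,0.09]]], "grip": -1}}

```text
t: 2.4
position: [0.4589, 0.1251, 0.1662]
tcp_rot: [0.133, 0.991, -0.001, 0.0]
force: [0.0, 0.3, -0.3]
gripper_width: 0.999
```

>>> {"fn": "apply_moves", "kwargs": {"rows": [[[0,0,0],[0,0,0]],[[0,0,0],[0,0,0]]]}}

```text
t: 2.6
position: [0.4566, 0.1326, 0.1669]
tcp_rot: [0.127, 0.992, 0.0, 0.0]
force: [-0.6, -0.9, 0.3]
gripper_width: 0.999
```

```bash
python3 -c "
from plant import r
s=r.sense();print(s['t'],s['position'],s['joint_velocities'].round(3),s['joint_pos'].round(3))"
```

```text
2.6 [0.45657524 0.13262337 0.16694558] [-0.015 -0.001 -0.006  0.001  0.003  0.002  0.003] [-0.133  0.245 -0.233  2.04   0.073  0.863  0.908]
```

>>> {"fn": "apply_moves", "kwargs": {"rows": [[[0,-0.001,-0.03],[0,0,0]],[[0,-0.001,-0.065],[0,0,0]],[[0,-0.001,-0.095],[0,0,0]],[[0,-0.001,-0.12],[0,0,0]],[[0,-0.001,-0.133],[0,0,0]],[[0,-0.001,-0.136],[0,0,0]],[[0,-0.001,-0.136],[0,0,0]],[[0,-0.001,-0.136],[0,0,0]]]}}

```text
t: 3.4
position: [0.4578, 0.131, 0.0318]
tcp_rot: [0.128, 0.992, 0.0, 0.001]
force: [-1.1, 0.5, 0.7]
gripper_width: 0.998
```

```bash
python3 - <<'E'
from h import *
I,d=read_camera("side");cv2.imwrite("pics/s1.png",cv2.resize(I[120:300,130:370],None,fx=3,fy=3))
s=r.sense();print(s['t'],s['position'],s['force'],s['gripper_width'])
E
```

```text
3.45 [0.45794732 0.13087618 0.03192568] [-0.04245325 -0.37300536  0.0771365 ] 0.9984531065570297
```

View pics/s1.png

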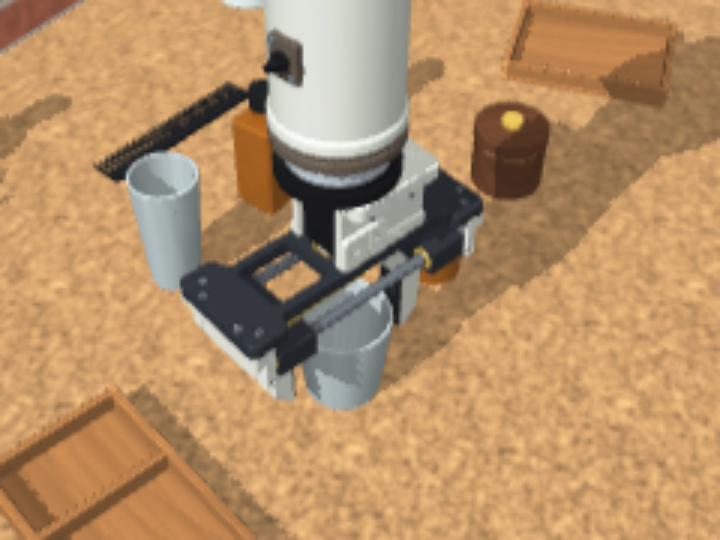

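>>> {"fn": "apply_moves", "kwargs": {"rows": [[[0,0,0],[0,0,0]],[[0,0,0],[0,0,0]],[[0,0,0],[0,0,0]],[[0,0,0],[0,0,0]],[[0,0,0],[0,0,0]],[[0,0,0],[0,0,0]],[[0,0,0],[0,0,0]],[[0,0,0],[0,0,0]]], "grip": 1, "squeeze": 20}}

```text
t: 4.25
position: [0.4571, 0.13, 0.0309]
tcp_rot: [0.128, 0.992, -0.0, 0.0]
force: [-0.5, -1.2, 5.1]
gripper_width: 0.735
```

>>> {"fn": "apply_moves", "kwargs": {"rows": [[[0,0,0.005],[0,0,0]],[[0,0,0.015],[0,0,0]],[[0,0,0.03],[0,0,0]],[[0,0,0.05],[0,0,0]],[[0,0,0.06],[0,0,0]],[[0,0,0.06],[0,0,0]],[[0,0,0.06],[0,0,0]]]}}

```text
t: 4.95
position: [0.4568, 0.1303, 0.0907]
tcp_rot: [0.128, 0.992, 0.0, 0.0]
force: [0.5, -0.3, -2.3]
gripper_width: 0.734
```

```bash
python3 - <<'E'
from h import *
I,d=read_camera("side");cv2.imwrite("pics/s2.png",cv2.resize(I[120:300,130:370],None,fx=3,fy=3))
s=r.sense();print(s['t'],s['position'],s['force'],s['gripper_width'])
g=regions_of("side","cup");m=g[0]["pixels"]
P=world("side",d,cv2.erode(m.astype(np.uint8),np.ones((3,3)))>0);print(g[0]["rect"],np.percentile(P,[1,50,99],axis=0).round(3))
E
```

```text
5.0 [0.45638878 0.13018018 0.09023725] [ 0.26091465  0.48836557 -1.0684935 ] 0.730465530122916
[234.9, 192.8, 26.3, 44.3] [[0.423 0.1   0.065]
 [0.442 0.142 0.099]
 [0.475 0.161 0.13 ]]
```

View pics/s2.png

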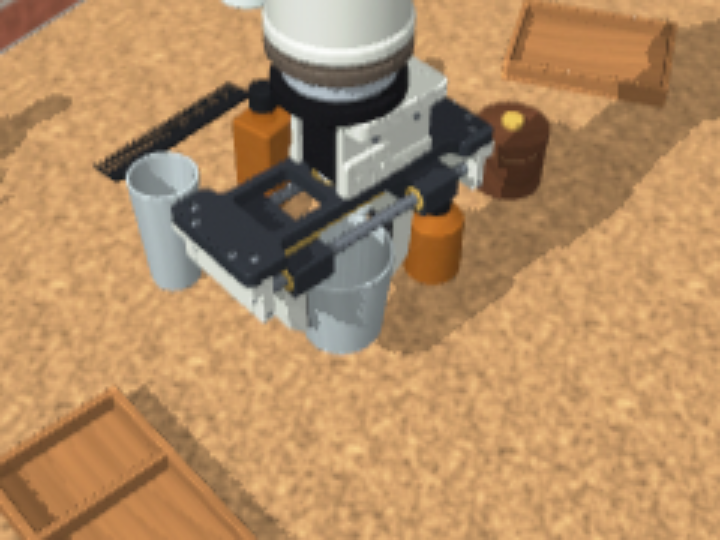

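>>> {"fn": "apply_moves", "kwargs": {"rows": [[[0.001,0.01,0],[0,0,0]],[[0.003,0.033,0],[0,0,0]],[[0.006,0.06,0],[0,0,0]],[[0.009,0.09,0],[0,0,0]],[[0.012,0.12,0],[0,0,0]],[[0.014,0.147,0],[0,0,0]],[[0.016,0.167,0],[0,0,0]],[[0.017,0.178,0],[0,0,0]],[[0.017,0.178,0],[0,0,0]],[[0.017,0.178,0],[0,0,0]],[[0.017,0.178,0],[0,0,0]]]}}

```text
t: 6.15
position: [0.4741, 0.3063, 0.0905]
tcp_rot: [0.129, 0.992, -0.001, -0.0]
force: [-0.7, 0.1, -2.2]
gripper_width: 0.731
```

>>> {"fn": "apply_moves", "kwargs": {"rows": [[[0,0,-0.01],[0,0,0]],[[0,0,-0.025],[0,0,0]],[[0,0,-0.037],[0,0,0]],[[0,0,-0.045],[0,0,0]],[[0,0,-0.05],[0,0,0]],[[0,0,-0.053],[0,0,0]],[[0,0,-0.054],[0,0,0]],[[0,0,-0.054],[0,0,0]]]}}

```text
t: 6.95
position: [0.474, 0.3085, 0.0369]
tcp_rot: [0.128, 0.992, 0.0, 0.0]
force: [0.2, -0.1, -2.2]
gripper_width: 0.729
```

```bash
python3 - <<'E'
from h import *
I,d=read_camera("side");cv2.imwrite("pics/s3.png",cv2.resize(I[180:360,90:330],None,fx=3,fy=3))
s=r.sense();print(s['t'],s['position'],s['force'],s['gripper_width'])
E
```

```text
7.0 [0.47416365 0.3085585  0.03705807] [-0.30972501  0.32939884 -1.671809  ] 0.7316482744979912
```

View pics/s3.png

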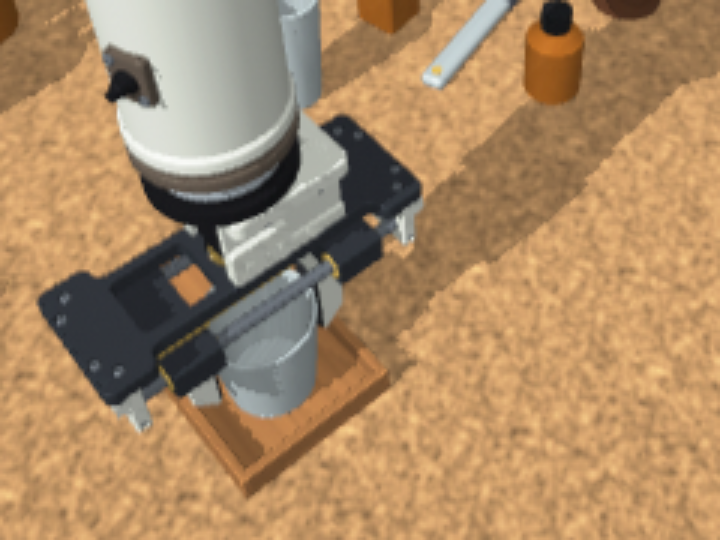

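>>> {"fn": "apply_moves", "kwargs": {"rows": [[[0,0,-0.001],[0,0,0]],[[0,0,-0.002],[0,0,0]],[[0,0,-0.002],[0,0,0]]]}}

```text
t: 7.3
position: [0.4748, 0.3085, 0.036]
tcp_rot: [0.128, 0.992, 0.0, 0.001]
force: [-1.6, -1.9, 5.4]
gripper_width: 0.73
```

Contact. Release.

>>> {"fn": "apply_moves", "kwargs": {"rows": [[[0,0,0],[0,0,0]],[[0,0,0],[0,0,0]],[[0,0,0],[0,0,0]],[[0,0,0],[0,0,0]],[[0,0,0.01],[0,0,0]],[[0,0,0.03],[0,0,0]],[[0,0,0.07],[0,0,0]],[[0,0,0.11],[0,0,0]],[[0,0,0.15],[0,0,0]],[[0,0,0.15],[0,0,0]],[[0,0,0.15],[0,0,0]]], "grip": -1}}

```text
t: 8.4
position: [0.4746, 0.3088, 0.1866]
tcp_rot: [0.128, 0.992, 0.001, 0.001]
force: [-0.1, 1.1, -0.0]
gripper_width: 1.002
```

>>> {"fn": "apply_moves", "kwargs": {"rows": [[[0.03,-0.045,0],[0,0,0]],[[0.06,-0.09,0],[0,0,0]],[[0.09,-0.125,0],[0,0,0]],[[0.115,-0.16,0],[0,0,0]],[[0.135,-0.185,0],[0,0,0]],[[0.143,-0.195,0],[0,0,0]],[[0.143,-0.195,0],[0,0,0]],[[0.143,-0.195,0],[0,0,0]],[[0.143,-0.195,0],[0,0,0]]]}}

```text
t: 9.3
position: [0.6153, 0.1162, 0.1844]
tcp_rot: [0.126, 0.992, 0.001, -0.001]
force: [-0.1, 0.1, 0.4]
gripper_width: 0.999
```

```bash
python3 - <<'E'
from h import *
I,d=read_camera("side");cv2.imwrite("pics/s4.png",cv2.resize(I[120:360,90:390],None,fx=2.5,fy=2.5))
s=r.sense();print(s['t'],s['position'],s['force'],s['gripper_width'])
for n,z in(("cup",.005),("beaker",0)):
  for c in ("side","top"):
    if c=="top" and n=="cup": I,dt=read_camera("top");
    dd=d if c=="side" else dt
    g=regions_of(c,n)
    if g:
        P=world(c,dd,cv2.erode(g[0]["pixels"].astype(np.uint8),np.ones((3,3)))>0);print(n,c,g[0]["confidence"],g[0]["rect"],fit(P,n,z,.012),np.percentile(P[:,2],[1,99]).round(3))
E
```

```text
9.35 [0.61558263 0.11608578 0.18458649] [0.00856534 0.06867959 0.37421378] 1.0012116569015457
cup side 0.77 [157.3, 267.3, 37.8, 51.1] (array([0.47007734, 0.30679257]), np.float64(0.0005676740956416159), 1104) [0.008 0.076]
beaker side 0.62 [171.7, 172.1, 23.6, 46.4] (array([0.61977624, 0.11188544]), np.float64(0.0005518727380487624), 680) [0.006 0.1  ]
```

View pics/s4.png

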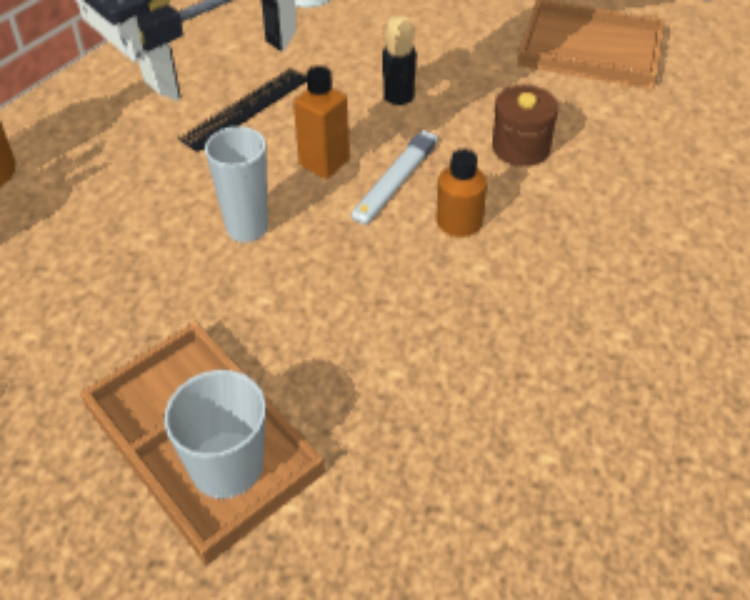

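>>> {"fn": "apply_moves", "kwargs": {"rows": [[[0.002,-0.002,-0.03],[0,0,0]],[[0.002,-0.002,-0.065],[0,0,0]],[[0.002,-0.002,-0.09],[0,0,0]],[[0.002,-0.002,-0.107],[0,0,0]],[[0.002,-0.002,-0.114],[0,0,0]],[[0.002,-0.002,-0.114],[0,0,0]],[[0.002,-0.002,-0.114],[0,0,0]]]}}

```text
t: 10.3
position: [0.6196, 0.1116, 0.0717]
tcp_rot: [0.128, 0.992, 0.0, 0.001]
force: [-0.5, -0.7, 0.1]
gripper_width: 1.0
```

>>> {"fn": "apply_moves", "kwargs": {"rows": [[[0,0,0],[0,0,0]],[[0,0,0],[0,0,0]],[[0,0,0],[0,0,0]],[[0,0,0],[0,0,0]],[[0,0,0],[0,0,0]],[[0,0,0],[0,0,0]],[[0,0,0],[0,0,0]],[[0,0,0],[0,0,0]],[[0,0,0],[0,0,0]]], "grip": 1, "squeeze": 20}}

```text
t: 11.2
position: [0.619, 0.1115, 0.0708]
tcp_rot: [0.128, 0.992, 0.0, 0.0]
force: [0.3, 1.6, 1.6]
gripper_width: 0.551
```

>>> {"fn": "apply_moves", "kwargs": {"rows": [[[0,0,0.005],[0,0,0]],[[0,0,0.02],[0,0,0]],[[0,0,0.045],[0,0,0]],[[0,0,0.07],[0,0,0]],[[0,0,0.09],[0,0,0]],[[0,0,0.1],[0,0,0]],[[0,0,0.1],[0,0,0]],[[0,0,0.1],[0,0,0]]]}}

```text
t: 12.0
position: [0.6184, 0.1111, 0.1704]
tcp_rot: [0.128, 0.992, -0.0, -0.0]
force: [-0.4, 0.2, -2.5]
gripper_width: 0.55
```

>>> {"fn": "apply_moves", "kwargs": {"rows": [[[-0.01,0.015,0],[0,0,0]],[[-0.03,0.04,0],[0,0,0]],[[-0.052,0.07,0],[0,0,0]],[[-0.075,0.1,0],[0,0,0]],[[-0.097,0.13,0],[0,0,0]],[[-0.118,0.158,0],[0,0,0]],[[-0.135,0.182,0],[0,0,0]],[[-0.145,0.196,0],[0,0,0]],[[-0.145,0.196,0],[0,0,0]],[[-0.145,0.196,0],[0,0,0]],[[-0.145,0.196,0],[0,0,0]],[[-0.145,0.196,0],[0,0,0]]]}}

```text
t: 13.2
position: [0.4745, 0.306, 0.1704]
tcp_rot: [0.129, 0.992, -0.0, -0.0]
force: [0.8, 0.3, -1.7]
gripper_width: 0.548
```

```bash
cat > b.py <<'E'
from h import *
import sys
I,d=read_camera("side");cv2.imwrite(f"pics/{sys.argv[1]}.png",cv2.resize(I[170:350,90:330],None,fx=3.3,fy=3.3))
s=r.sense();print(s['t'],s['position'],s['force'],s['gripper_width'])
z=dict(cup=.005,beaker=float(sys.argv[2]))
for n in z:
    g=regions_of("side",n)
    for q in g[:2]:
        P=world("side",d,cv2.erode(q["pixels"].astype(np.uint8),np.ones((3,3)))>0);print(n,q["confidence"],q["rect"],fit(P,n,z[n],.012),np.percentile(P[:,2],[1,99]).round(3))
        # outer wall only, slices: centre by height
        for lo,hi in((.0,.03),(.03,.05),(.05,.067),(.067,.1)):
            m=(P[:,2]-z[n]>lo)&(P[:,2]-z[n]<hi)
            if m.sum()>30: print('   ',lo,[np.round(v,4) for v in fit(P[m],n,z[n],0)])
E
python3 b.py s5 .1
```

```text
13.25 [0.47455147 0.30610195 0.170486  ] [ 0.47563064  0.18139077 -1.58046136] 0.5465287931756052
cup 0.97 [157.2, 269.7, 37.5, 47.6] (array([0.47100909, 0.30851574]), np.float64(0.0005458434645984707), 812) [0.009 0.075]
    0.0 [array([0.4703, 0.3085]), np.float64(0.0007), np.int64(460)]
    0.03 [array([0.4708, 0.3081]), np.float64(0.0006), np.int64(285)]
    0.05 [array([0.4734, 0.3062]), np.float64(0.0003), np.int64(238)]
    0.067 [array([0.4513, 0.3226]), np.float64(nan), np.int64(0)]
cup 0.64 [153.8, 223.4, 31.9, 61.9] (array([0.46227583, 0.31289489]), np.float64(nan), 0) [0.107 0.2  ]
beaker 0.96 [150.1, 223.4, 36.3, 63.2] (array([0.4724104 , 0.30657913]), np.float64(0.0005453284804517646), 1160) [0.107 0.2  ]
    0.0 [array([0.4481, 0.3271]), np.float64(0.0017), np.int64(185)]
    0.03 [array([0.4465, 0.3289]), np.float64(0.0021), np.int64(171)]
    0.05 [array([0.4753, 0.3051]), np.float64(0.0004), np.int64(285)]
    0.067 [array([0.4721, 0.3044]), np.float64(0.0006), np.int64(564)]
  return _methods._mean(a, axis=axis, dtype=dtype,
  ret = ret.dtype.type(ret / rcount)
```

View pics/s5.png

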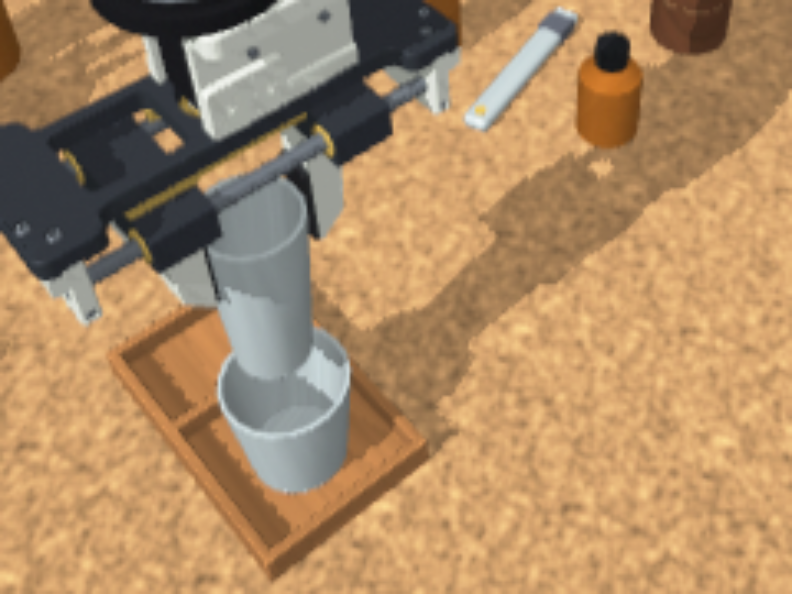

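```bash
cat > c.py <<'E'
from h import *
import sys
I,d=read_camera("side")
cal=calibration("side");C=-np.array(cal["R"]).T@np.array(cal["t"])
print("cam",C.round(3),r.sense()['position'])
z=dict(cup=.005,beaker=float(sys.argv[1]))
for n in z:
    g=regions_of("side",n)
    zs,rs=[np.array(a)/1e3 for a in PROF[n]]
    q=g[0]; P=world("side",d,cv2.erode(q["pixels"].astype(np.uint8),np.ones((3,3)))>0)
    h=P[:,2]-z[n]; c=fit(P,n,z[n],.012)[0]
    R=np.interp(h,zs,rs)
    for it in range(4):
        dr=(C[:2]-c[:2]);dr/=np.hypot(*dr)
        e=np.hypot(*(P[:,:2]-c[:2]).T)-R
        m=((P[:,:2]-c[:2])@dr>.005)&(abs(e)<.006)&(h>.006)&(h<zs[-1]-.002)
        f=lambda x:np.hypot(*(P[m][:,:2]-x).T)-R[m]
        s=least_squares(f,c[:2],loss="soft_l1",f_scale=.001);c=s.x
    f2=lambda x:np.hypot(*(P[m][:,:2]-x[:2]-np.outer(h[m],x[2:])).T)-R[m]
    s2=least_squares(f2,np.r_[c,0,0],loss="soft_l1",f_scale=.001)
    print(n,q["confidence"],c.round(4),"res",np.median(abs(f(c))).round(5),m.sum(),"tilted",s2.x.round(4))
E
python3 c.py .1
```

```text
cam [0.183 0.532 0.615] [0.47429559 0.30670332 0.17068823]
cup 0.74 [0.4735 0.3062] res 0.00028 429 tilted [0.4734 0.3061 0.0029 0.0015]
beaker 0.82 [0.4753 0.3057] res 0.00035 799 tilted [ 0.4756  0.3065 -0.005  -0.0159]
```

>>> {"fn": "apply_moves", "kwargs": {"rows": [[[-0.002,0,0],[0,0,0]],[[-0.002,0,0],[0,0,0]],[[-0.002,0,-0.01],[0,0,0]],[[-0.002,0,-0.025],[0,0,0]],[[-0.002,0,-0.04],[0,0,0]],[[-0.002,0,-0.05],[0,0,0]],[[-0.002,0,-0.055],[0,0,0]],[[-0.002,0,-0.055],[0,0,0]]]}}

```text
t: 14.3
position: [0.4712, 0.3069, 0.1144]
tcp_rot: [0.128, 0.992, -0.001, -0.001]
force: [-0.2, 0.2, -1.0]
gripper_width: 0.55
```

>>> {"fn": "apply_moves", "kwargs": {"rows": [[[0,0,-0.008],[0,0,0]],[[0,0,-0.015],[0,0,0]],[[0,0,-0.022],[0,0,0]],[[0,0,-0.028],[0,0,0]],[[0,0,-0.031],[0,0,0]],[[0,0,-0.033],[0,0,0]],[[0,0,-0.033],[0,0,0]]]}}

```text
t: 15.0
position: [0.4718, 0.3073, 0.0825]
tcp_rot: [0.128, 0.992, -0.0, -0.0]
force: [0.1, -0.5, -1.3]
gripper_width: 0.548
```

```bash
python3 b.py s6 .01 2>/dev/null | head -3; python3 c.py .011
```

```text
15.05 [0.47192142 0.30737319 0.08273672] [-0.40742234 -0.2914075  -0.71367051] 0.5511869373376757
cup 0.74 [161.8, 275.8, 33.9, 43.6] (array([0.47349933, 0.3062194 ]), np.float64(0.0002586109272256533), 436) [0.016 0.075]
    0.0 [array([0.4321, 0.3344]), np.float64(0.0024), np.int64(124)]
cam [0.183 0.532 0.615] [0.47211194 0.30748831 0.08304522]
cup 0.7 [0.4735 0.3061] res 0.0003 430 tilted [0.4733 0.306  0.0043 0.0034]
beaker 0.73 [0.473  0.3062] res 0.00031 335 tilted [ 0.473   0.3071 -0.0007 -0.0124]
```

View pics/s6.png

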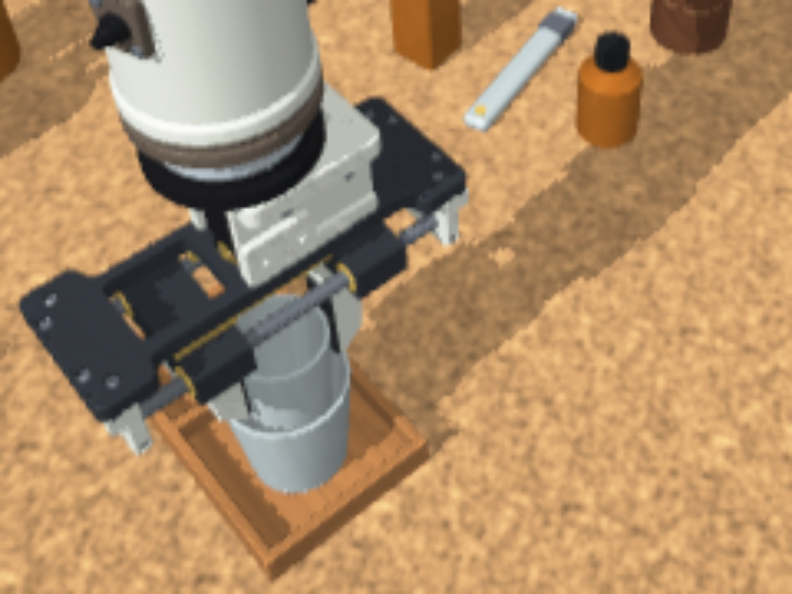

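Beaker is concentric with the cup, about 2 mm off the cup floor. Lower to contact.

>>> {"fn": "apply_moves", "kwargs": {"rows": [[[0,0,-0.001],[0,0,0]],[[0,0,-0.002],[0,0,0]],[[0,0,-0.002],[0,0,0]]]}}

```text
t: 15.6
position: [0.472, 0.3074, 0.0808]
tcp_rot: [0.128, 0.992, 0.0, 0.0]
force: [-0.0, -0.6, -0.6]
gripper_width: 0.55
```

>>> {"fn": "apply_moves", "kwargs": {"rows": [[[0,0,-0.001],[0,0,0]],[[0,0,-0.001],[0,0,0]]]}}

```text
t: 15.8
position: [0.4728, 0.3075, 0.0807]
tcp_rot: [0.128, 0.992, 0.0, 0.001]
force: [-0.1, -1.6, 6.2]
gripper_width: 0.55
```

>>> {"fn": "apply_moves", "kwargs": {"rows": [[[0,0,0],[0,0,0]],[[0,0,0],[0,0,0]],[[0,0,0],[0,0,0]],[[0,0,0],[0,0,0]],[[0,0,0],[0,0,0]],[[0,0,0.01],[0,0,0]],[[0,0,0.04],[0,0,0]],[[0,0,0.08],[0,0,0]],[[0,0,0.1],[0,0,0]],[[0,0,0.1],[0,0,0]]], "grip": -1}}

```text
t: 16.8
position: [0.4741, 0.3091, 0.1842]
tcp_rot: [0.128, 0.992, 0.002, 0.003]
force: [-0.1, 0.5, 0.3]
gripper_width: 1.003
```

```bash
python3 b.py s7 .01 2>/dev/null | head -3; python3 c.py .01
```

```text
16.85 [0.47308953 0.30808795 0.18209682] [ 0.61054281 -0.13584036  0.10285498] 1.00094751415389
cup 0.61 [157.6, 272.5, 36.6, 44.8] (array([0.47070788, 0.30804222]), np.float64(0.0004278898203375235), 467) [0.012 0.075]
    0.0 [array([0.4326, 0.3351]), np.float64(0.0021), np.int64(140)]
cam [0.183 0.532 0.615] [0.47117209 0.30672223 0.17882936]
cup 0.69 [0.4734 0.3061] res 0.00025 387 tilted [0.4734 0.306  0.0009 0.0026]
beaker 0.81 [0.4732 0.3074] res 0.00035 327 tilted [0.4728 0.3071 0.0049 0.004 ]
```

View pics/s7.png

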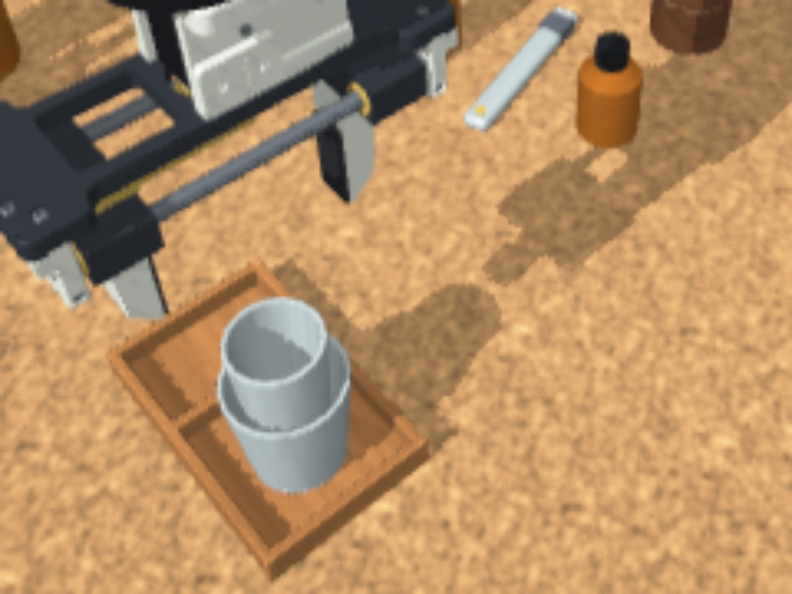

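>>> {"fn": "apply_moves", "kwargs": {"rows": [[[0.013,-0.04,0.01],[0,0,0]],[[0.027,-0.085,0.01],[0,0,0]],[[0.042,-0.13,0.01],[0,0,0]],[[0.056,-0.175,0.01],[0,0,0]],[[0.071,-0.22,0.01],[0,0,0]],[[0.085,-0.265,0.01],[0,0,0]],[[0.1,-0.31,0.01],[0,0,0]],[[0.114,-0.355,0.01],[0,0,0]],[[0.127,-0.395,0.01],[0,0,0]],[[0.137,-0.425,0.01],[0,0,0]],[[0.141,-0.438,0.01],[0,0,0]],[[0.141,-0.438,0.01],[0,0,0]]]}}

```text
t: 18.3
position: [0.6124, -0.1329, 0.1885]
tcp_rot: [0.13, 0.992, -0.0, -0.001]
force: [0.2, 0.5, -0.3]
gripper_width: 1.002
```

>>> {"fn": "apply_moves", "kwargs": {"rows": [[[0,0,0],[0,0,0]],[[0,0,0],[0,0,0]],[[0,0,0],[0,0,0]]]}}

```text
t: 18.6
position: [0.6128, -0.1282, 0.1898]
tcp_rot: [0.126, 0.992, 0.0, -0.0]
force: [0.5, 0.5, 0.5]
gripper_width: 0.999
```

```bash
cat > d.py <<'E'
from h import *
import sys
n=sys.argv[1];z=float(sys.argv[2])
s=r.sense();print(s['t'],s['position'],s['force'],s['gripper_width'])
for cam in("side","top"):
    I,d=read_camera(cam);g=regions_of(cam,n)
    for q in g[:1]:
        x,y,w,h=map(int,q["rect"]);x0=max(0,x+w//2-100);y0=max(0,y+h//2-75)
        cv2.imwrite(f"pics/{sys.argv[3]}_{cam}.png",cv2.resize(I[y0:y0+150,x0:x0+200],None,fx=3.5,fy=3.5))
        P=world(cam,d,cv2.erode(q["pixels"].astype(np.uint8),np.ones((3,3)))>0);print(cam,q["confidence"],q["rect"],fit(P,n,z),np.percentile(P[:,2],[1,99]).round(3))
E
python3 d.py brush 0 s8
```

```text
18.6 [ 0.61281213 -0.12816918  0.18979962] [0.47304407 0.47819567 0.53317548] 0.9987732749828601
side 0.82 [242.0, 124.9, 13.1, 39.0] (array([ 0.61302739, -0.13115658]), np.float64(0.0007861552236601184), 177) [0.007 0.096]
top 0.6 [306.5, 153.6, 19.1, 21.5] (array([ 0.61348862, -0.12838722]), np.float64(0.0005008023036950325), 50) [0.014 0.098]
```

>>> {"fn": "apply_moves", "kwargs": {"rows": [[[0,-0.001,-0.03],[0,0,0]],[[0,-0.001,-0.065],[0,0,0]],[[0,-0.001,-0.1],[0,0,0]],[[0,-0.001,-0.128],[0,0,0]],[[0,-0.001,-0.145],[0,0,0]],[[0,-0.001,-0.152],[0,0,0]],[[0,-0.001,-0.152],[0,0,0]],[[0,-0.001,-0.152],[0,0,0]]]}}

```text
t: 19.6
position: [0.6141, -0.1319, 0.039]
tcp_rot: [0.128, 0.992, -0.0, 0.001]
force: [0.1, -1.1, -0.6]
gripper_width: 1.0
```

>>> {"fn": "apply_moves", "kwargs": {"rows": [[[0,0,0],[0,0,0]],[[0,0,0],[0,0,0]],[[0,0,0],[0,0,0]],[[0,0,0],[0,0,0]],[[0,0,0],[0,0,0]],[[0,0,0],[0,0,0]],[[0,0,0],[0,0,0]],[[0,0,0],[0,0,0]],[[0,0,0],[0,0,0]],[[0,0,0],[0,0,0]]], "grip": 1, "squeeze": 20}}

```text
t: 20.6
position: [0.6129, -0.1316, 0.0377]
tcp_rot: [0.128, 0.992, 0.0, -0.0]
force: [0.1, -0.3, -0.2]
gripper_width: 0.381
```

>>> {"fn": "apply_moves", "kwargs": {"rows": [[[0,0,0.005],[0,0,0]],[[0,0,0.02],[0,0,0]],[[0,0,0.045],[0,0,0]],[[0,0,0.075],[0,0,0]],[[0,0,0.105],[0,0,0]],[[0,0,0.135],[0,0,0]],[[0,0,0.155],[0,0,0]],[[0,0,0.16],[0,0,0]],[[0,0,0.16],[0,0,0]],[[0,0,0.16],[0,0,0]]]}}

```text
t: 21.6
position: [0.612, -0.1316, 0.1968]
tcp_rot: [0.128, 0.992, 0.0, -0.001]
force: [-0.7, -0.6, -0.7]
gripper_width: 0.381
```

```bash
python3 d.py brush .16 s9
```

```text
21.6 [ 0.61202838 -0.13159633  0.19680567] [-0.74598317 -0.62320762 -0.7317521 ] 0.3810948207662019
side 0.92 [242.2, 67.8, 16.3, 40.5] (array([ 0.61177669, -0.13259291]), np.float64(0.0006950660388362236), 206) [0.164 0.249]
```

View pics/s9_side.png

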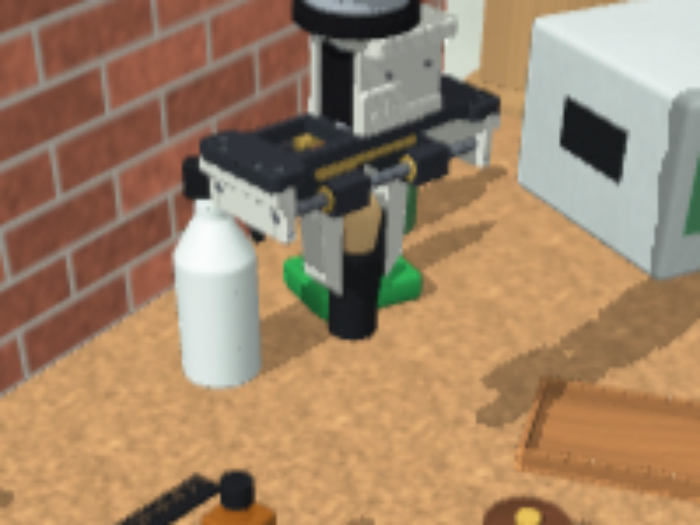

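>>> {"fn": "apply_moves", "kwargs": {"rows": [[[-0.002,0.015,0],[0,0,0]],[[-0.006,0.045,0],[0,0,0]],[[-0.012,0.085,0],[0,0,0]],[[-0.018,0.128,0],[0,0,0]],[[-0.024,0.17,0],[0,0,0]],[[-0.03,0.214,0],[0,0,0]],[[-0.036,0.258,0],[0,0,0]],[[-0.042,0.3,0],[0,0,0]],[[-0.048,0.34,0],[0,0,0]],[[-0.053,0.378,0],[0,0,0]],[[-0.057,0.407,0],[0,0,0]],[[-0.059,0.418,0],[0,0,0]]]}}

```text
t: 23.0
position: [0.5511, 0.2921, 0.1975]
tcp_rot: [0.125, 0.992, 0.001, -0.001]
force: [0.4, 0.6, -1.2]
gripper_width: 0.386
```

>>> {"fn": "apply_moves", "kwargs": {"rows": [[[0,0,0],[0,0,0]],[[0,0,0],[0,0,0]],[[0,0,0],[0,0,0]],[[0,0,-0.01],[0,0,0]],[[0,0,-0.03],[0,0,0]],[[0,0,-0.05],[0,0,0]],[[0,0,-0.05],[0,0,0]],[[0,0,-0.05],[0,0,0]]]}}

```text
t: 23.8
position: [0.5538, 0.2853, 0.1472]
tcp_rot: [0.129, 0.992, -0.0, -0.001]
force: [0.6, -0.6, -0.3]
gripper_width: 0.386
```

```bash
python3 d.py brush .11 s10
```

```text
23.8 [0.55384731 0.28525485 0.1472415 ] [ 0.60695183 -0.61235742 -0.31501526] 0.38584033496199266
side 0.8 [132.6, 196.5, 22.2, 54.7] (array([0.55358354, 0.28421515]), np.float64(0.0005034164327508868), 363) [0.116 0.204]
```

View pics/s10_side.png

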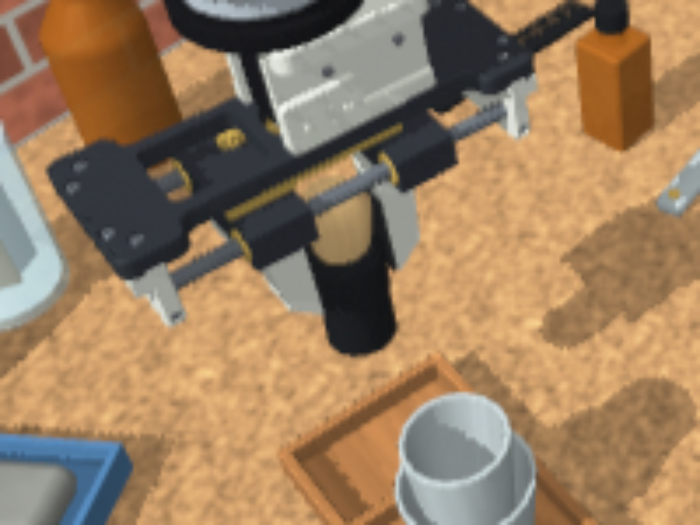

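>>> {"fn": "apply_moves", "kwargs": {"rows": [[[0,0,-0.015],[0,0,0]],[[0,0,-0.04],[0,0,0]],[[0,0,-0.065],[0,0,0]],[[0,0,-0.083],[0,0,0]],[[0,0,-0.094],[0,0,0]],[[0,0,-0.1],[0,0,0]],[[0,0,-0.102],[0,0,0]],[[0,0,-0.102],[0,0,0]],[[0,0,-0.102],[0,0,0]]]}}

```text
t: 24.9
position: [0.5546, 0.2867, 0.0467]
tcp_rot: [0.128, 0.992, 0.001, 0.001]
force: [0.4, 0.3, -0.9]
gripper_width: 0.38
```

>>> {"fn": "apply_moves", "kwargs": {"rows": [[[0,0,-0.001],[0,0,0]],[[0,0,-0.002],[0,0,0]],[[0,0,-0.002],[0,0,0]]]}}

```text
t: 25.2
position: [0.5539, 0.2863, 0.0439]
tcp_rot: [0.128, 0.992, 0.0, 0.0]
force: [0.1, 0.0, -1.3]
gripper_width: 0.385
```

```bash
python3 d.py brush .005 s11
```

```text
25.2 [0.55394979 0.28630205 0.04389365] [ 0.13800144  0.02904816 -1.27013837] 0.38546502035171365
side 0.7 [138.7, 241.4, 20.6, 43.5] (array([0.55321864, 0.28497869]), np.float64(0.0004983773913494229), 151) [0.016 0.103]
```

View pics/s11_side.png

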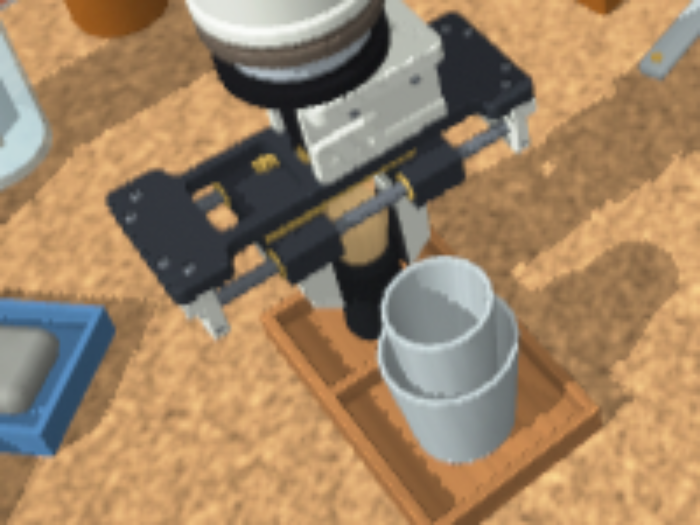

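Still slightly above the floor (~1 mm).

>>> {"fn": "apply_moves", "kwargs": {"rows": [[[0,0,-0.001],[0,0,0]],[[0,0,-0.002],[0,0,0]],[[0,0,-0.002],[0,0,0]]]}}

```text
t: 25.7
position: [0.5544, 0.2865, 0.0425]
tcp_rot: [0.128, 0.992, 0.0, 0.0]
force: [-0.8, -1.1, 3.7]
gripper_width: 0.387
```

>>> {"fn": "apply_moves", "kwargs": {"rows": [[[0,0,0],[0,0,0]],[[0,0,0],[0,0,0]],[[0,0,0],[0,0,0]],[[0,0,0],[0,0,0]],[[0,0,0],[0,0,0]],[[0,0,0.01],[0,0,0]],[[0,0,0.04],[0,0,0]],[[0,0,0.085],[0,0,0]],[[0,0,0.13],[0,0,0]],[[0,0,0.15],[0,0,0]],[[0,0,0.15],[0,0,0]]], "grip": -1}}

```text
t: 26.8
position: [0.5565, 0.2879, 0.1972]
tcp_rot: [0.128, 0.992, 0.003, 0.004]
force: [0.3, 0.4, -0.5]
gripper_width: 1.003
```

>>> {"fn": "apply_moves", "kwargs": {"rows": [[[-0.01,-0.035,0],[0,0,0]],[[-0.023,-0.075,0],[0,0,0]],[[-0.037,-0.115,0],[0,0,0]],[[-0.05,-0.155,0],[0,0,0]],[[-0.062,-0.195,0],[0,0,0]],[[-0.074,-0.23,0],[0,0,0]],[[-0.084,-0.265,0],[0,0,0]],[[-0.09,-0.285,0],[0,0,0]],[[-0.092,-0.291,0],[0,0,0]],[[-0.092,-0.291,0],[0,0,0]],[[-0.092,-0.291,0],[0,0,0]],[[-0.092,-0.291,0],[0,0,0]]]}}

```text
t: 28.0
position: [0.4623, -0.003, 0.1916]
tcp_rot: [0.127, 0.992, 0.0, -0.0]
force: [-0.2, -0.1, 0.5]
gripper_width: 1.001
```

```bash
python3 d.py brush .005 s12;python3 d.py short_bottle 0 s12b; python3 d.py jar 0 s12c
```

```text
28.0 [ 0.46227199 -0.00302146  0.19163696] [-0.24047481 -0.06864502  0.52106058] 1.0005005465095864
side 0.72 [136.8, 242.8, 25.3, 40.6] (array([0.55403627, 0.28656959]), np.float64(0.0005109091244027072), 191) [0.016 0.102]
top 0.78 [145.9, 150.2, 23.3, 23.4] (array([0.55452008, 0.28999791]), np.float64(0.0005595704581932356), 85) [0.017 0.103]
28.2 [ 0.46204544 -0.00385581  0.19164102] [-0.0950049  -0.13384843  0.44994813] 1.0009584922028711
28.4 [ 0.46194197 -0.00451344  0.19171798] [ 0.09765365 -0.78418635  0.13626645] 1.0014774757433627
side 0.67 [286.0, 152.8, 26.8, 32.5] (array([ 0.46258471, -0.12921261]), np.float64(0.0006282443770686923), 320) [0.007 0.064]
top 0.75 [126.6, 176.1, 25.3, 20.9] (array([0.46718868, 0.29785847]), np.float64(0.0008665715299508853), 79) [0.016 0.11 ]
```

View pics/s12_side.png

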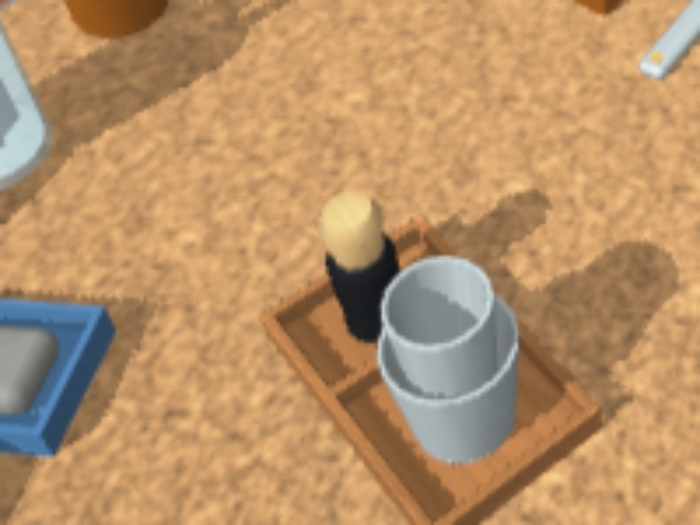

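>>> {"fn": "apply_moves", "kwargs": {"rows": [[[0,-0.001,-0.03],[0,0,0]],[[0,-0.001,-0.065],[0,0,0]],[[0,-0.001,-0.1],[0,0,0]],[[0,-0.001,-0.13],[0,0,0]],[[0,-0.001,-0.152],[0,0,0]],[[0,-0.001,-0.165],[0,0,0]],[[0,-0.001,-0.17],[0,0,0]],[[0,-0.001,-0.17],[0,0,0]],[[0,-0.001,-0.17],[0,0,0]]]}}

```text
t: 29.5
position: [0.4628, -0.0057, 0.0226]
tcp_rot: [0.128, 0.992, 0.0, 0.001]
force: [0.1, -0.3, 0.2]
gripper_width: 0.996
```

>>> {"fn": "apply_moves", "kwargs": {"rows": [[[0,0,0],[0,0,0]],[[0,0,0],[0,0,0]],[[0,0,0],[0,0,0]],[[0,0,0],[0,0,0]],[[0,0,0],[0,0,0]],[[0,0,0],[0,0,0]],[[0,0,0],[0,0,0]],[[0,0,0],[0,0,0]],[[0,0,0],[0,0,0]],[[0,0,0],[0,0,0]]], "grip": 1, "squeeze": 20}}

```text
t: 30.5
position: [0.462, -0.0055, 0.0218]
tcp_rot: [0.128, 0.992, 0.0, 0.0]
force: [-0.0, 1.3, 0.4]
gripper_width: 0.474
```

>>> {"fn": "apply_moves", "kwargs": {"rows": [[[0,0,0.005],[0,0,0]],[[0,0,0.02],[0,0,0]],[[0,0,0.045],[0,0,0]],[[0,0,0.075],[0,0,0]],[[0,0,0.105],[0,0,0]],[[0,0,0.12],[0,0,0]],[[0,0,0.12],[0,0,0]],[[0,0,0.12],[0,0,0]]]}}

```text
t: 31.3
position: [0.4615, -0.0059, 0.1415]
tcp_rot: [0.128, 0.992, -0.0, -0.0]
force: [0.0, 0.3, -1.5]
gripper_width: 0.474
```

```bash
python3 d.py short_bottle .12 s13
```

```text
31.3 [ 0.46149122 -0.00586965  0.1415026 ] [ 0.01158633  0.34921063 -1.52698096] 0.4744583381239062
side 0.77 [270.3, 147.3, 17.3, 28.5] (array([ 0.46100484, -0.00708052]), np.float64(0.000589249987009547), 209) [0.125 0.178]
```

View pics/s13_side.png

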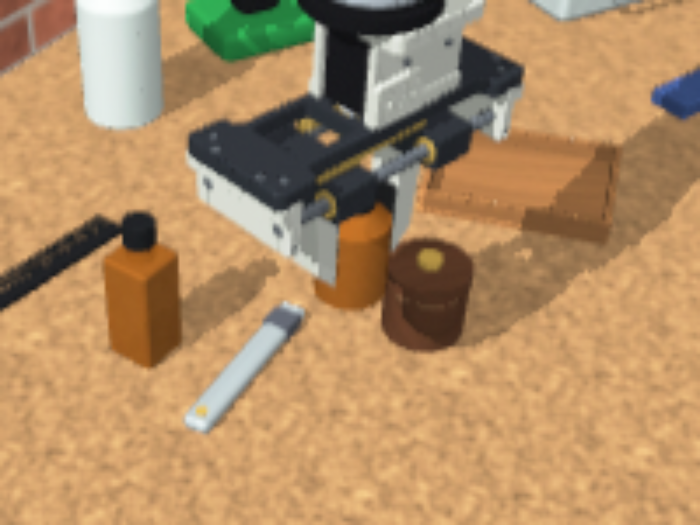

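>>> {"fn": "apply_moves", "kwargs": {"rows": [[[0.002,-0.012,0],[0,0,0]],[[0.006,-0.037,0],[0,0,0]],[[0.011,-0.071,0],[0,0,0]],[[0.017,-0.109,0],[0,0,0]],[[0.023,-0.147,0],[0,0,0]],[[0.029,-0.185,0],[0,0,0]],[[0.035,-0.222,0],[0,0,0]],[[0.041,-0.257,0],[0,0,0]],[[0.045,-0.284,0],[0,0,0]],[[0.048,-0.303,0],[0,0,0]],[[0.049,-0.311,0],[0,0,0]],[[0.049,-0.311,0],[0,0,0]]]}}

```text
t: 32.7
position: [0.51, -0.3184, 0.141]
tcp_rot: [0.129, 0.992, -0.0, -0.001]
force: [0.4, 0.9, -1.7]
gripper_width: 0.474
```

>>> {"fn": "apply_moves", "kwargs": {"rows": [[[0,0,0],[0,0,0]],[[0,0,0],[0,0,0]],[[0,0,-0.015],[0,0,0]],[[0,0,-0.04],[0,0,0]],[[0,0,-0.065],[0,0,0]],[[0,0,-0.085],[0,0,0]],[[0,0,-0.1],[0,0,0]],[[0,0,-0.108],[0,0,0]],[[0,0,-0.112],[0,0,0]],[[0,0,-0.113],[0,0,0]],[[0,0,-0.113],[0,0,0]]]}}

```text
t: 33.8
position: [0.5115, -0.317, 0.0294]
tcp_rot: [0.128, 0.992, -0.0, 0.001]
force: [-0.9, 1.0, -0.3]
gripper_width: 0.475
```

```bash
python3 d.py short_bottle .007 s14
```

```text
33.8 [ 0.51147168 -0.31700434  0.02937204] [-0.93142889  0.97844974 -0.30986507] 0.47501587800866785
top 0.6 [372.9, 213.3, 12.3, 5.1] (array([ 0.46945002, -0.30416683]), np.float64(0.000359261153025885), 8) [0.03  0.056]
```

>>> {"fn": "apply_moves", "kwargs": {"rows": [[[0,0,-0.001],[0,0,0]],[[0,0,-0.002],[0,0,0]],[[0,0,-0.002],[0,0,0]]]}}

```text
t: 34.3
position: [0.511, -0.3168, 0.0268]
tcp_rot: [0.128, 0.992, -0.0, 0.0]
force: [1.0, 0.5, -1.6]
gripper_width: 0.472
```

```bash
python3 - <<'E'
from h import *
I,d=read_camera("side");cv2.imwrite("pics/s14.png",cv2.resize(I[60:210,210:410],None,fx=3.5,fy=3.5))
s=r.sense();print(s['position'],s['force'])
E
```

```text
[ 0.51104118 -0.31680472  0.02683171] [-0.3696716   0.46656995 -0.07276717]
```

View pics/s14.png

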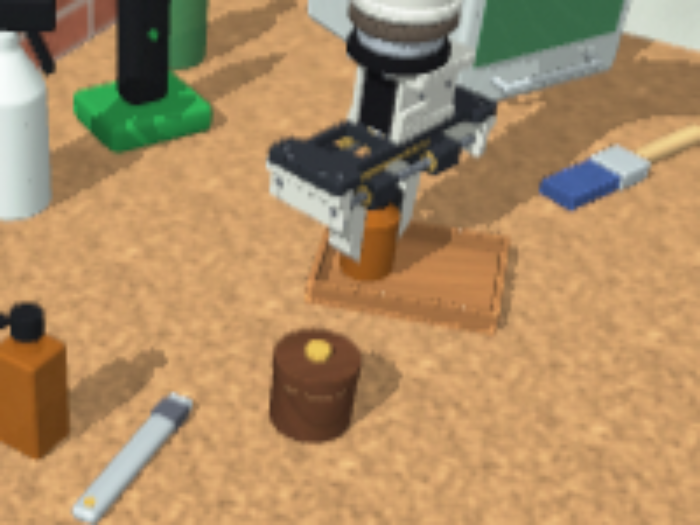

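>>> {"fn": "apply_moves", "kwargs": {"rows": [[[0,0,-0.001],[0,0,0]],[[0,0,-0.001],[0,0,0]]]}}

```text
t: 34.55
position: [0.5111, -0.3168, 0.0268]
tcp_rot: [0.128, 0.992, -0.0, 0.0]
force: [-1.7, 1.4, 8.0]
gripper_width: 0.474
```

Contact; release and go up, then over the jar.

>>> {"fn": "apply_moves", "kwargs": {"rows": [[[0,0,0],[0,0,0]],[[0,0,0],[0,0,0]],[[0,0,0],[0,0,0]],[[0,0,0],[0,0,0]],[[0,0,0],[0,0,0]],[[0,0,0.01],[0,0,0]],[[0,0,0.04],[0,0,0]],[[0,0,0.08],[0,0,0]],[[0,0,0.12],[0,0,0]],[[0,0,0.13],[0,0,0]],[[0,0,0.13],[0,0,0]]], "grip": -1}}

```text
t: 35.65
position: [0.5126, -0.3177, 0.1589]
tcp_rot: [0.128, 0.992, -0.001, 0.003]
force: [0.2, -0.5, -1.0]
gripper_width: 1.001
```

>>> {"fn": "apply_moves", "kwargs": {"rows": [[[-0.01,0.035,0],[0,0,0]],[[-0.02,0.075,0],[0,0,0]],[[-0.03,0.115,0],[0,0,0]],[[-0.04,0.15,0],[0,0,0]],[[-0.046,0.175,0],[0,0,0]],[[-0.049,0.188,0],[0,0,0]],[[-0.049,0.188,0],[0,0,0]],[[-0.049,0.188,0],[0,0,0]],[[-0.049,0.188,0],[0,0,0]],[[-0.049,0.188,0],[0,0,0]]]}}

```text
t: 36.65
position: [0.4621, -0.1302, 0.1556]
tcp_rot: [0.129, 0.992, -0.0, 0.0]
force: [-0.3, 0.9, 0.2]
gripper_width: 0.999
```

```bash
python3 d.py short_bottle .005 s15; python3 d.py jar 0 s15b
```

```text
36.65 [ 0.46206242 -0.13015595  0.15559991] [-0.25140238  0.88381127  0.20389999] 0.9994771505658795
side 0.82 [309.2, 118.0, 12.7, 24.2] (array([ 0.5102866 , -0.31827138]), np.float64(0.0010162150347458737), 155) [0.013 0.068]
36.85 [ 0.46191331 -0.12927081  0.15567116] [-0.08231166 -0.05735157  0.36836911] 0.9985506915423898
side 0.82 [286.9, 150.6, 24.7, 36.2] (array([ 0.46258659, -0.12917412]), np.float64(0.0007019809472719046), 302) [0.007 0.065]
top 0.83 [296.8, 211.3, 18.2, 20.0] (array([ 0.46328148, -0.12736989]), np.float64(0.0006924721325374545), 28) [0.026 0.065]
```

View pics/s15b_side.png

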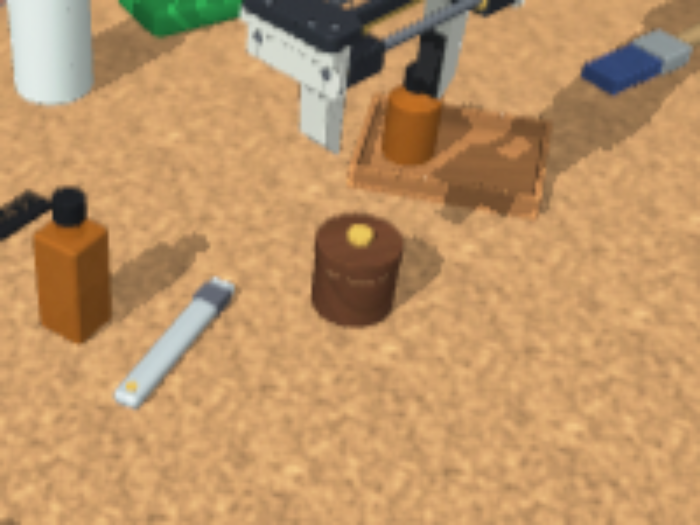

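>>> {"fn": "apply_moves", "kwargs": {"rows": [[[0,0,-0.03],[0,0,0]],[[0,0,-0.065],[0,0,0]],[[0,0,-0.095],[0,0,0]],[[0,0,-0.115],[0,0,0]],[[0,0,-0.123],[0,0,0]],[[0,0,-0.125],[0,0,0]],[[0,0,-0.125],[0,0,0]],[[0,0,-0.125],[0,0,0]]]}}

```text
t: 37.85
position: [0.4629, -0.1289, 0.0318]
tcp_rot: [0.128, 0.992, -0.0, 0.001]
force: [0.6, -0.5, 0.7]
gripper_width: 1.002
```

>>> {"fn": "apply_moves", "kwargs": {"rows": [[[0,0,0],[0,0,0]],[[0,0,0],[0,0,0]],[[0,0,0],[0,0,0]],[[0,0,0],[0,0,0]],[[0,0,0],[0,0,0]],[[0,0,0],[0,0,0]],[[0,0,0],[0,0,0]],[[0,0,0],[0,0,0]],[[0,0,0],[0,0,0]]], "grip": 1, "squeeze": 25}}

```text
t: 38.75
position: [0.4621, -0.1286, 0.0309]
tcp_rot: [0.128, 0.992, 0.0, 0.0]
force: [-0.9, 1.5, 5.1]
gripper_width: 0.665
```

>>> {"fn": "apply_moves", "kwargs": {"rows": [[[0,0,0.005],[0,0,0]],[[0,0,0.02],[0,0,0]],[[0,0,0.045],[0,0,0]],[[0,0,0.07],[0,0,0]],[[0,0,0.08],[0,0,0]],[[0,0,0.08],[0,0,0]],[[0,0,0.08],[0,0,0]]]}}

```text
t: 39.45
position: [0.4613, -0.1286, 0.11]
tcp_rot: [0.128, 0.992, 0.0, -0.001]
force: [0.2, 0.2, -2.3]
gripper_width: 0.67
```

```bash
python3 d.py jar .08 s16
```

```text
39.45 [ 0.46125034 -0.12862094  0.10998899] [ 0.23393817  0.15098212 -2.29319683] 0.6697222727037052
side 0.81 [287.7, 125.4, 30.1, 37.0] (array([ 0.46139823, -0.13022691]), np.float64(0.0006808340650608317), 292) [0.083 0.142]
```

View pics/s16_side.png

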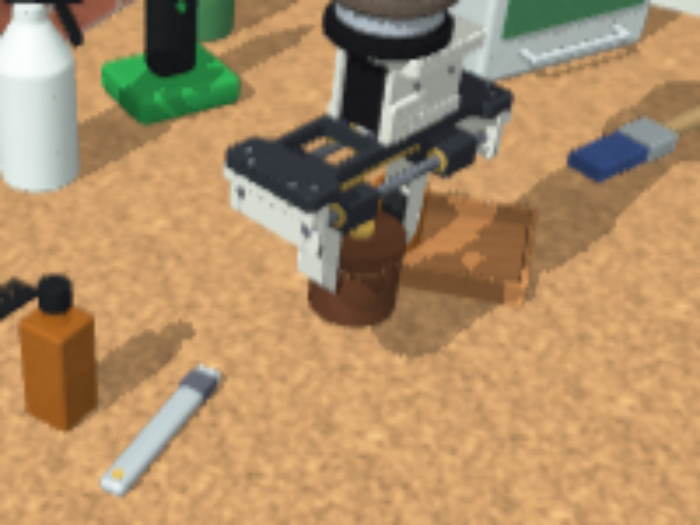

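>>> {"fn": "apply_moves", "kwargs": {"rows": [[[-0.002,-0.008,0.01],[0,0,0]],[[-0.005,-0.028,0.025],[0,0,0]],[[-0.009,-0.055,0.04],[0,0,0]],[[-0.012,-0.085,0.04],[0,0,0]],[[-0.014,-0.117,0.04],[0,0,0]],[[-0.016,-0.15,0.04],[0,0,0]],[[-0.017,-0.178,0.04],[0,0,0]],[[-0.017,-0.198,0.04],[0,0,0]],[[-0.017,-0.208,0.04],[0,0,0]],[[-0.017,-0.208,0.04],[0,0,0]],[[-0.017,-0.208,0.04],[0,0,0]],[[-0.017,-0.208,0.04],[0,0,0]]]}}

```text
t: 40.85
position: [0.4452, -0.335, 0.1506]
tcp_rot: [0.127, 0.992, 0.001, -0.0]
force: [0.3, -0.1, -2.1]
gripper_width: 0.671
```

```bash
python3 d.py jar .12 s17
```

```text
40.85 [ 0.44518061 -0.33496205  0.15062183] [ 0.34741855 -0.05068708 -2.05337867] 0.6706447281169196
side 0.76 [335.0, 79.2, 28.6, 30.0] (array([ 0.44568639, -0.33644972]), np.float64(0.0008117025155343956), 238) [0.127 0.184]
top 0.82 [390.1, 216.3, 21.8, 29.6] (array([ 0.44610922, -0.33438123]), np.float64(0.0002506253459819037), 51) [0.132 0.181]
```

View pics/s17_side.png

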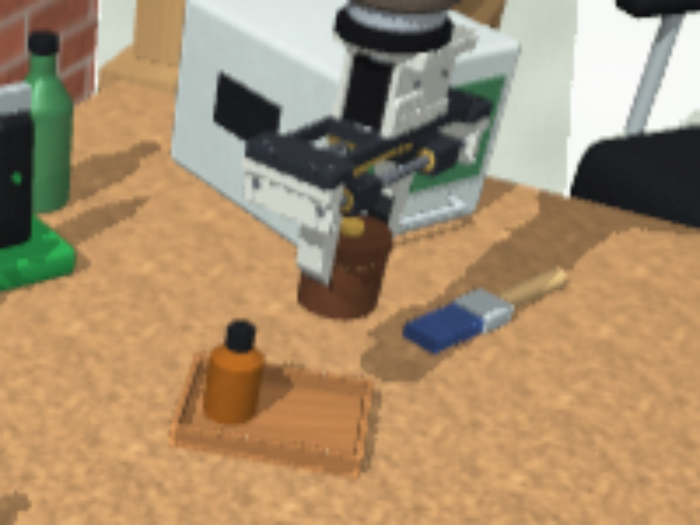

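>>> {"fn": "apply_moves", "kwargs": {"rows": [[[0,0,-0.015],[0,0,0]],[[0,0,-0.04],[0,0,0]],[[0,0,-0.065],[0,0,0]],[[0,0,-0.087],[0,0,0]],[[0,0,-0.1],[0,0,0]],[[0,0,-0.108],[0,0,0]],[[0,0,-0.112],[0,0,0]],[[0,0,-0.112],[0,0,0]],[[0,0,-0.112],[0,0,0]]]}}

```text
t: 41.95
position: [0.4455, -0.3371, 0.0395]
tcp_rot: [0.128, 0.992, -0.0, 0.001]
force: [0.1, -0.8, -1.4]
gripper_width: 0.671
```

>>> {"fn": "apply_moves", "kwargs": {"rows": [[[0,0,-0.001],[0,0,0]],[[0,0,-0.002],[0,0,0]],[[0,0,-0.002],[0,0,0]]]}}

```text
t: 42.25
position: [0.445, -0.3368, 0.037]
tcp_rot: [0.128, 0.992, -0.0, 0.0]
force: [0.1, -0.7, -1.9]
gripper_width: 0.667
```

```bash
python3 d.py jar .006 s18
```

```text
42.25 [ 0.44499516 -0.33677472  0.03696566] [ 0.06868994 -0.68004068 -1.90203653] 0.6665862251034088
side 0.81 [327.2, 119.0, 26.5, 25.2] (array([ 0.44528089, -0.33844863]), np.float64(0.0009108916689390886), 192) [0.013 0.066]
top 0.48 [375.4, 223.4, 20.1, 24.7] (array([ 0.44399655, -0.33834791]), np.float64(0.0005739058039027425), 30) [0.019 0.067]
```

View pics/s18_side.png

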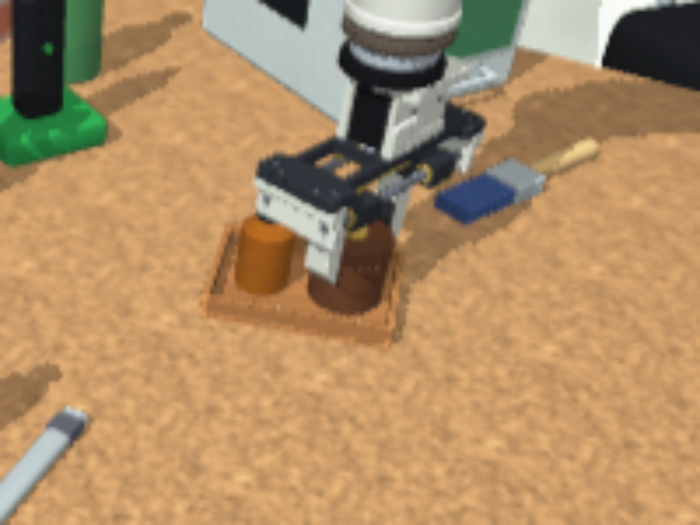

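>>> {"fn": "apply_moves", "kwargs": {"rows": [[[0,0,-0.001],[0,0,0]],[[0,0,-0.002],[0,0,0]],[[0,0,-0.002],[0,0,0]]]}}

```text
t: 42.75
position: [0.4451, -0.3368, 0.0359]
tcp_rot: [0.128, 0.992, -0.0, 0.0]
force: [-2.9, 2.8, 10.1]
gripper_width: 0.666
```

>>> {"fn": "apply_moves", "kwargs": {"rows": [[[0,0,0],[0,0,0]],[[0,0,0],[0,0,0]],[[0,0,0],[0,0,0]],[[0,0,0],[0,0,0]],[[0,0,0],[0,0,0]],[[0,0,0.01],[0,0,0]],[[0,0,0.04],[0,0,0]],[[0,0,0.08],[0,0,0]],[[0,0,0.12],[0,0,0]],[[0,0,0.16],[0,0,0]],[[0,0,0.18],[0,0,0]],[[0,0,0.18],[0,0,0]]], "grip": -1}}

```text
t: 43.95
position: [0.447, -0.3383, 0.2195]
tcp_rot: [0.128, 0.992, -0.002, 0.004]
force: [-0.4, -0.1, -0.0]
gripper_width: 0.997
```

```bash
python3 a.py 2>/dev/null; python3 c.py .01; python3 - <<'E'
from h import *
for c in("side","top"):
    I,d=read_camera(c);cv2.imwrite(f"pics/f_{c}.png",cv2.resize(I,None,fx=1.5,fy=1.5))
E
```

```text
cup top [(0.73, [128.9, 175.5, 29.0, 27.7])] med [0.461 0.286 0.057] z% [0.027 0.076]
   fit [0.4744 0.3095] 0.0004 74
cup side [(0.94, [155.7, 271.5, 43.0, 45.4])] med [0.453 0.322 0.054] z% [0.015 0.075]
   fit [0.4712 0.3076] 0.0004 474
   BOTH [0.4739 0.3059] 0.0004 548
beaker top [(0.78, [127.8, 176.1, 25.6, 22.8])] med [0.478 0.323 0.08 ] z% [0.018 0.111]
   fit [0.4732 0.3085] 0.0005 275
beaker side none
brush top [(0.53, [144.0, 150.9, 28.7, 21.4])] med [0.547 0.281 0.088] z% [0.024 0.103]
   fit [0.5544 0.2898] 0.0005 41
brush side [(0.74, [137.1, 241.2, 23.3, 44.6])] med [0.544 0.296 0.071] z% [0.014 0.101]
   fit [0.5535 0.2861] 0.0005 162
   BOTH [0.5549 0.2874] 0.0008 203
short_bottle top [(0.72, [369.9, 199.2, 23.8, 19.3]), (0.38, [125.4, 177.7, 27.4, 19.1])] med [ 0.505 -0.305  0.061] z% [0.023 0.086]
   fit [ 0.511  -0.3157] 0.0003 50
short_bottle side [(0.55, [308.4, 112.3, 14.9, 29.4]), (0.49, [137.2, 240.4, 21.3, 46.0])] med [ 0.504 -0.302  0.051] z% [0.016 0.084]
   fit [ 0.5102 -0.3185] 0.0009 131
   BOTH [ 0.5101 -0.3179] 0.001 181
jar top none
jar side [(0.96, 
[... 757 characters left out ...]
.001 0.021]
   rect [505.4 298.8] [102.3 167.8] 75.5 1024
plain_tray top [(0.9, [356.2, 195.9, 55.3, 57.7])] med [ 0.468 -0.298  0.006] z% [0.001 0.022]
   rect [ 477.  -325.2] [151.7 115.5] 17.2 364
plain_tray side [(0.64, [297.6, 116.5, 58.4, 40.2])] med [ 0.479 -0.295  0.008] z% [-0.     0.022]
   rect [ 475.5 -326.5] [151.4 119.2] 16.9 336
cam [0.183 0.532 0.615] [ 0.44492096 -0.33668389  0.21479705]
cup 0.63 [0.4735 0.3061] res 0.0003 389 tilted [4.734e-01 3.061e-01 1.300e-03 3.000e-04]Traceback (most recent call last):
  File "c.py", line 10, in <module>
    q=g[0]; P=world("side",d,cv2.erode(q["pixels"].astype(np.uint8),np.ones((3,3)))>0)
      ~^^^
IndexError: list index out of range
```

View pics/f_side.png

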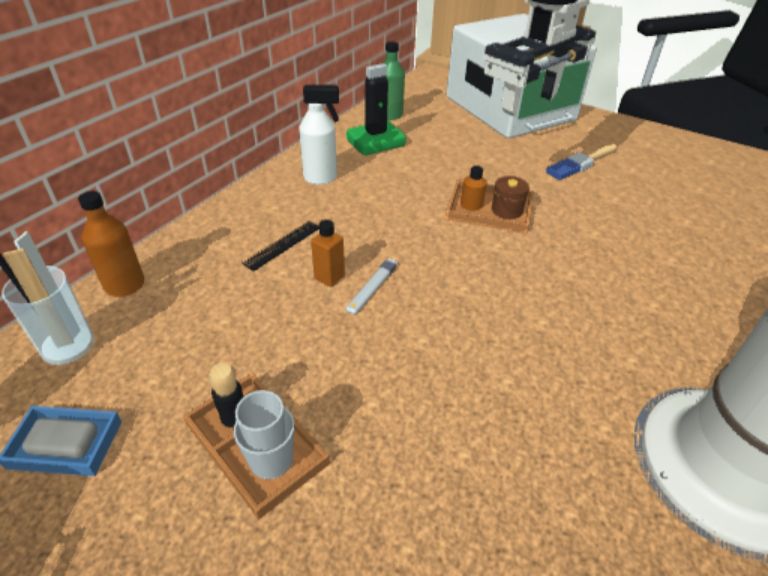

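View pics/f_top.png

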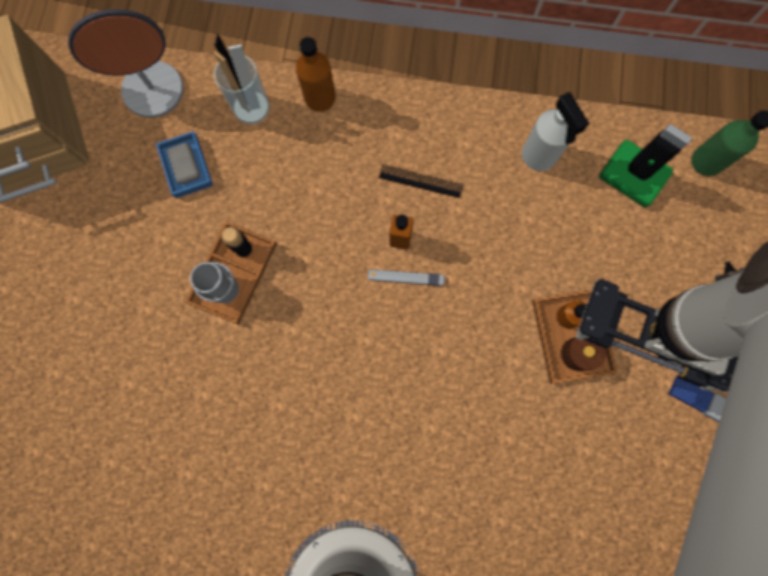

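```bash
python3 -c "
from plant import r
s=r.sense();print(s['t'],s['force'],s['gripper_width']);print(r.finish_job())"
```

```text
45.2 [-0.92387457 -1.06950204 -0.09915495] 1.000263041853969
the job is handed in; nothing more can be done
None
```

Both shaving kits are made up, and I handed the job in at 45 s of the 131 s allowed. I placed the cup first, then the beaker nested inside it, then the brush, the short bottle and the jar.

- **Divided tray:** the cup stands in the larger compartment at (0.473, 0.306). The beaker is centred in it and fully down: its rim measured about 110–111 mm high, as expected when seated. The brush stands in the smaller compartment at (0.554, 0.287).
- **Plain tray:** the short bottle stands at (0.510, −0.318) and the jar at (0.445, −0.338), with about 15 mm between them.
- **Left in place:** the tall bottle and razor show no movement beyond measurement noise of a few mm.
- **State at hand-in:** everything was upright in the last pictures, and the open gripper was clear of everything, about 0.2 m up.

**Checks that failed or disagreed:**
- In the final check the side-camera network missed the beaker, so its tilt check stopped. The top camera found it, both pictures show it nested, and the tilt check after release had shown it upright.
- The top-camera network missed the jar and the divided tray; the side camera found both.
- Position fits from the two cameras differ by up to about 4 mm.

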